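# Change the adhesive syringe and line up capacitors at the dosing station

## Task

Get the dosing station ready. Lift the sprung clamp bar of the syringe pump and turn it aside, put the empty syringe from the cradle into the empties tray, lay the full one (plunger drawn out) in the cradle with its flange in the slot and its plunger towards the pusher block, then turn the bar back and let it down onto the barrel. Before or after that, push all the capacitors standing on the bench, one after another, through the mouth of the feed lane, so that they stand in single file, every one wholly between the parallel guide rails; leave the flux bottle, solder spool, circuit board and pliers where they are.

Things in the scene. Friction and masses are not known exactly. Their poses are not given: they have to be found in the camera images.
- lane: Capacitor feed lane, fixed on the bench (which is its floor): two parallel aluminium guide rails, 49 mm apart inside, tops 28 mm above the bench. Origin: centre of the mouth, where the parallel rails begin, at bench level. The lane runs along own -y for 235 mm; +y points out of the mouth, x is across. Flared lead-ins reach 32 mm out from the mouth, opening to 83 mm.
- lane_stop (a point): Middle of the face of the black end stop that closes the lane, 235 mm past the mouth at bench level. Behind it is a dosing head on a stand 210 mm tall; its arm reaches back over the lane to 200 mm past the mouth, needle 105 mm up.
- rod_end (a point): Mouth-side end of the steel hold-down rod, which runs along the lane's middle above the capacitors (6 mm thick, underside 52 mm above the bench) from 29 mm past the mouth to the stop, so that nothing can be set in from above. Two crosspieces, 75 and 239 mm past the mouth, tops 66 mm high, carry it.
- pump: Syringe pump, fixed: white housing, top 55 mm above the bench, own x -43 to +83 mm, y -98 to +142 mm. Origin on the bench under the barrel axis. Cradle: two aluminium vee blocks (90 degrees, open upward, 40 mm wide at the top, sides up to 87 mm) at y -72 to -44 and +14 to +31.5 mm. Barrel lies in them along y, axis 85 mm up, plunger to +y. Black pusher block at y +93 to +123 mm, 113 mm high.
- flange_slot (a point): Middle of the 12 mm wide slot for the syringe's flange, on the barrel axis: between the second vee block and two steel keeper plates (4 mm thick, tops 91 mm above the bench, 14 mm gap between them for the plunger rod). The 5 mm flange has 3.5 mm of play either way.
- cradle_seat (a point): Point on the pump, on the barrel axis between the two vee blocks (58 mm of free space for fingers, down to the housing top 30 mm below), 85 mm above the bench: where syringe_mid lies when the syringe is seated with its flange in mid slot. Axes as the pump's: barrel along y, plunger to +y.
- cradle_nose (a point): Point on the pump where syringe_tip lies when the syringe is seated (88 mm to the pump's -y from cradle_seat).
- post_axis (a point): Point on the vertical axis of the clamp post, at barrel axis height: 56 mm in the pump's +x from the barrel axis, 47 mm to its -y from cradle_seat. The clamp bar lifts along and turns about this axis.
- clamp_lift (a joint): Lift of the sprung clamp bar along its post, m: 0 fully down to 0.030. The spring pulls down with 5 N at 0, 9 N at the top. A key in a slot stops the bar from turning (over 0.2 rad) until lifted 12 mm. Turned aside and let go, the key rests on a latch block and the bar stays at 0.012. Turned back to 0 and let go, it springs down; on a seated barrel (as found) it rests at 0.002 to 0.003.
- clamp_bar (a joint): Turn of the clamp bar about its vertical post, rad: 0 as found (bar pointing to the pump's -x, straight across the cradle), growing counter-clockwise seen from above, up to 1.42 (bar pointing to the pump's -y, clear of the cradle; over 1.1 counts as aside). Turns easily.
- knob_grip (a point): Centre of the black wing knob on the clamp post's axis, which lifts and turns with the bar; 133 mm above the bench as found. Knob 28 mm long along own x, 10 mm thick along own y, 24 mm tall. The bar points to own -x: 70 mm long, 12 mm wide, its top 27 mm below this point; thin stem between.
- empty_mid (a point): The empty syringe, found in the cradle under the bar: same barrel, flange and tip as the full one, but the plunger is fully home (thumb disc ends at own y +68 mm), clear inside, 40 g. This point is on the barrel axis where to grip; own y runs along the axis to the plunger, flange at +48.5 mm, tip at -88 mm.
- empties_tray: Open plastic tray for empty syringes, fixed on the bench: 100 x 220 x 28 mm outside (own x, y, z), walls and floor 3 mm. Origin under its middle.
- syringe_mid (a point): Full syringe lying on the bench, 60 g, grey inside: barrel 26 mm in diameter, flange 46 x 26 x 5 mm, plunger drawn out, with a 24 mm thumb disc. This point is on the barrel axis where to grip, near the centre of mass, 13 mm above the bench. Own y runs along the axis to the plunger: flange at +48.5 mm, thumb disc ends at +93, barrel front at -70, tip at -88. Own z is up.
- syringe_tip (a point): The end of the syringe's tip, on the axis, 88 mm from syringe_mid.
- cap1_mid (a point): Screw-terminal capacitor: black upright can, 44 mm in diameter, 40 mm tall, 45 mm with the two terminals on top, 90 g, standing on the bench. This point is at its centre, 20 mm above its flat base; own z is up. Slides on the bench when pushed low down. May be absent.
- cap2_mid (a point): Another such capacitor, the same point. May be absent.
- cap3_mid (a point): Another such capacitor, the same point. May be absent.
- cap4_mid (a point): Another such capacitor, the same point. May be absent.
- cap5_mid (a point): Another such capacitor, the same point. May be absent.
- flux_bottle: Bystander: white squeeze bottle with a needle, 38 mm wide, 130 mm tall; origin under its base. Leave alone.
- solder_spool: Bystander: spool of solder wire standing on the bench, 54 mm wide, 50 mm tall; origin under its base. Leave alone.
- board: Bystander: green circuit board 95 x 130 mm lying on the bench, parts up to 47 mm high; origin under its middle. Leave alone.
- pliers: Bystander: pliers lying on the bench, 140 mm long, 13 mm high; origin at the pivot. Leave alone.

How it is judged (in metres and radians):
On the way, in this order (a step that is already met when the one before it is completed fails the run):
1. the clamp bar is lifted and turned aside (value of joint clamp_bar above 1.1 rad), for 0.2 s.
2. the full syringe lies seated in the cradle, flange in the slot, the bar still aside (value of joint clamp_bar above 1 rad and distance between syringe_mid and cradle_seat below 0.007 m and distance between syringe_tip and cradle_nose below 0.01 m), for 0.2 s.
3. the bar is turned back across and lowered onto the barrel (distance between syringe_mid and cradle_seat below 0.007 m and distance between syringe_tip and cradle_nose below 0.01 m and value of joint clamp_bar below 0.2 rad and value of joint clamp_lift between 0.001 and 0.008 m), for 0.2 s.
At the end, for the whole second after the job is handed in: Full syringe seated (grip point within 7 mm, tip 10 mm of their seats); the empty one lies in the tray; bar across it (within 0.2 rad) and resting on it (lift 1 to 8 mm); each capacitor present upright (0.12 rad), still, centre 20 mm past the mouth, within 6 mm of mid lane (all of step 3 and x of empty_mid in the frame of empties_tray between -0.04 and 0.04 m and y of empty_mid in the frame of empties_tray between -0.09 and 0.09 m and height (world z) of empty_mid below 0.03 m and y of cap1_mid in the frame of lane between -0.235 and -0.02 m and x of cap1_mid in the frame of lane between -0.006 and 0.006 m and angle between each of cap1_mid, cap2_mid, cap3_mid, cap4_mid, cap5_mid's own z axis and vertical below 0.12 rad and linear speed of each of cap1, cap2, cap3, cap4, cap5 below 0.02 m/s and y of cap2_mid in the frame of lane between -0.235 and -0.02 m and x of cap2_mid in the frame of lane between -0.006 and 0.006 m and y of cap3_mid in the frame of lane between -0.235 and -0.02 m and x of cap3_mid in the frame of lane between -0.006 and 0.006 m and y of cap4_mid in the frame of lane between -0.235 and -0.02 m and x of cap4_mid in the frame of lane between -0.006 and 0.006 m and y of cap5_mid in the frame of lane between -0.235 and -0.02 m and x of cap5_mid in the frame of lane between -0.006 and 0.006 m); the robot touches nothing.
It fails at once if the flux bottle is pushed more than 4 cm or knocked over (distance of flux_bottle from where it was at the start of the episode above 0.04 m or angle between flux_bottle's own z axis and vertical above 0.6 rad).
It fails at once if the solder spool is pushed more than 4 cm or knocked over (distance of solder_spool from where it was at the start of the episode above 0.04 m or angle between solder_spool's own z axis and vertical above 0.6 rad).
It fails at once if the board is pushed more than 4 cm or knocked over (distance of board from where it was at the start of the episode above 0.04 m or angle between board's own z axis and vertical above 0.6 rad).
It fails at once if the pliers is pushed more than 4 cm or knocked over (distance of pliers from where it was at the start of the episode above 0.04 m or angle between pliers's own z axis and vertical above 0.6 rad).
Of cap1, cap2, cap3, cap4, cap5 only 3 to 5 are there at a start; the rules pass over those that are not, and their reading is None.
At some moment in a run one of cap1, cap2, cap3, cap4, cap5 may be knocked a few centimetres aside while the robot is not near it.
Once in a run the grip may slacken for a moment while it holds something.
It also fails if it takes over 205 s, if anything falls off the work surface, if the arm or the gripper's body presses on something with over 40 N, if the wrist force passes 120 N, or if a joint passes its speed limit or range.

## Robot

A 6-joint arm with a two-finger parallel gripper is mounted at the origin on the work surface. World frame = base frame: x ahead of the robot, y to its left, z up, the work surface at z = 0. Lengths are in m, angles in degrees, forces in N, time in s.
With the tool pointing down it reaches from about 0.325 to 0.85 m from the base axis. Payload 15.5 kg.
Tool frame: the origin (TCP) lies at the very end of the fingers, on their centre line; the grasp point (between the pads) lies arm.grip_depth behind it (arm.grip_depth is the distance from the TCP to the grasp point, in m); z points along the fingers, y is the direction in which the jaws open and shut (so a half turn about z gives the same grasp; the last joint's range is limited). The gripper opens to 91 mm and grips with 3 to 60 N. Pads are 32 mm wide; open, the fingers measure 118 mm over their backs; the gripper's body (76 mm by 178 mm) begins 60 mm behind the grasp point.
Start: joints at [-74.8, 28.281, 77.091, -0, 74.628, -5.472], TCP at [0.221, -0.585, 0.214] pointing down, gripper open.
Joint ranges: [-166.48, 166.48], [-47.26, 123.95], [12.59, 153.08], [-70.14, 250.14], [6.76, 159.57], [-176.63, 176.63]. Speed limits (degrees/s): [108.29, 108.29, 147.25, 172.46, 172.46, 172.46].

## Interface

Orientations are given as a 3x3 rotation matrix whose columns are the frame's x, y, z axes.
In Python, from rig import arm gives the robot as it stands. Calls block until the motion is done:
- arm.move_to(position, orientation): joint-space move of the TCP to a pose.
- arm.move_l(position, orientation=None, feed=0.15): straight line of the TCP; orientation=None keeps the orientation; feed is the mean speed in m/s.
- arm.move_joints(angles): joint-space move.
- arm.grip(opening): finger opening in m; the grip force is fixed at half the most; returns when the fingers have stopped.
- arm.sleep(seconds).
- arm.solve_ik(position, orientation): joint angles nearest the present ones, or None.
- arm.snapshot(name): name is "scene" or "top" or "wrist"; returns the picture (384x512x3 uint8, red, green, blue); there is no depth.
- arm.get_calibration(name): a dict with "intrinsics" (3x3 intrinsics, pixels), "k1" (the pictures are not rectified: a ray, as slopes to the right and down, at radius r is drawn at 1 + k1 r^2 times it, then the intrinsics apply), "cam_to_world" (4x4, takes a point from camera to world coordinates). Camera axes: x right, y down, z forward; pixel columns grow to the right and rows downward; lengths in m; the calibration is good to about 2 mm. A picture is of the moment at which its call begins: read the wrist's pose just before it. get_calibration takes no time and is no camera call; for the wrist camera it gives the pose at the moment of the call.
A pose or a line that the arm cannot do raises arm.Unreachable and nothing moves.
- arm.sign_off(): hands the job in, once; it reports no verdict.
Readings, each from a call of its own:
- arm.current_t(): time.
- arm.current_joint_positions(): joint angles.
- arm.current_dq(): joint speeds.
- arm.current_tau(): joint torques, N m.
- arm.current_ee_pos(): TCP position.
- arm.current_tool_rot(): TCP orientation.
- arm.current_force(): force on the tool from outside, world axes, zero at the start.
- arm.current_torque(): the same for the moment, N m.
- arm.current_width(): finger opening in m.
Only numpy, scipy, OpenCV 4.12 (cv2) and the standard library are available. Lean on these libraries where they do the work, as an engineer would, in place of code of your own. Each camera call takes 0.05 s, during which the arm holds its last target.

## Working session

There is one attempt and no reset: what is moved stays moved. The work goes in short steps, each a Python script; the robot and the scene stay as the last script left them, time stands still between calls to the robot, and variables do not carry over. Pictures are saved under pics/ and viewed, and the job is handed in when it is done.

```bash
ls -la; mkdir -p pics; python3 - <<'E'
from rig import arm
import cv2, numpy as np
np.set_printoptions(precision=4,suppress=True)
for n in ["scene","top","wrist"]:
    im=arm.snapshot(n); cv2.imwrite(f"pics/{n}0.png",im[:,:,::-1])
    c=arm.get_calibration(n); print(n,c["intrinsics"],c["k1"],c["cam_to_world"])
print(arm.grip_depth,arm.current_t(),arm.current_tool_rot(),arm.current_width(), arm.current_force())
E
```

```text
total 12
drwxr-xr-x  3 agent agent 4096 Dec  7 13:54 .
drwxr-xr-x 23 root  root  4096 Dec  7 13:54 ..
drwxr-xr-x  2 agent agent 4096 Dec  7 13:54 pics
scene [[386.3292   0.     255.7261]
 [  0.     386.3292 190.6895]
 [  0.       0.       1.    ]] -0.032844670068504216 [[-0.0476  0.65   -0.7584  1.5431]
 [ 0.9988  0.0231 -0.0428  0.0602]
 [-0.0103 -0.7596 -0.6504  0.9272]
 [ 0.      0.      0.      1.    ]]
top [[381.8351   0.     252.6402]
 [  0.     381.8351 187.769 ]
 [  0.       0.       1.    ]] -0.04691697740438392 [[-0.0193 -0.9744  0.2241  0.2922]
 [-0.9998  0.02    0.0008  0.0281]
 [-0.0052 -0.2241 -0.9746  1.3257]
 [ 0.      0.      0.      1.    ]]
wrist [[267.9314   0.     260.5313]
 [  0.     267.9314 190.7092]
 [  0.       0.       1.    ]] -0.013625891480043156 [[ 0.3524 -0.9062 -0.2337  0.2862]
 [-0.9358 -0.3412 -0.088  -0.5593]
 [ 0.      0.2497 -0.9683  0.3841]
 [ 0.      0.      0.      1.    ]]
0.0188 0.15 [[ 0.9356  0.353  -0.0003]
 [ 0.353  -0.9356  0.0009]
 [ 0.0001 -0.0009 -1.    ]] 0.09108891779493337 [ 0.3412 -0.2304  0.2969]
```

View pics/top0.png

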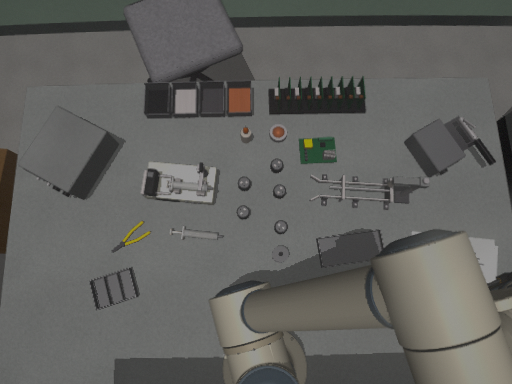

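View pics/scene0.png

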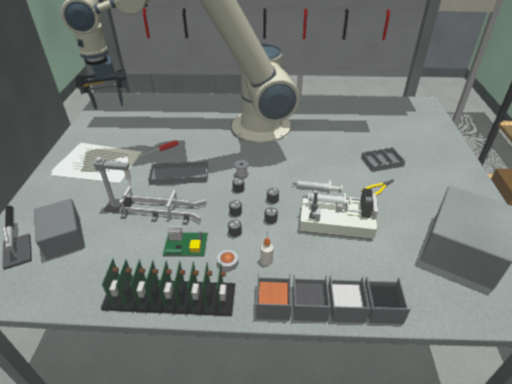

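View pics/wrist0.png

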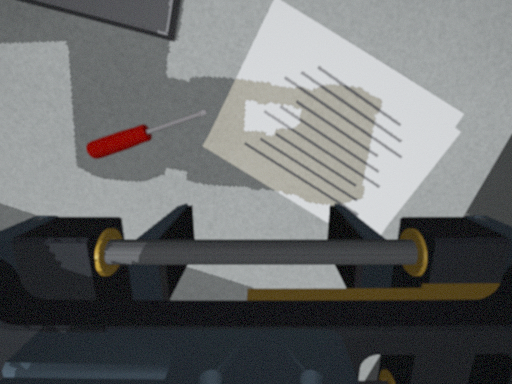

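```bash
cat > h.py <<'E'
import numpy as np, cv2
from rig import arm
np.set_printoptions(precision=4,suppress=True)
def ray(c,u,v):
    K=c["intrinsics"];d=np.array([(u-K[0,2])/K[0,0],(v-K[1,2])/K[1,1]])
    s=d.copy()
    for _ in range(20): s=d/(1+c["k1"]*(s@s))
    T=c["cam_to_world"]; return T[:3,3],T[:3,:3]@np.array([s[0],s[1],1])
def onp(c,u,v,z):
    o,d=ray(c,u,v); return o+d*(z-o[2])/d[2]
def proj(c,P):
    T=c["cam_to_world"];p=T[:3,:3].T@(np.asarray(P,float)-T[:3,3]);s=p[:2]/p[2];s=s*(1+c["k1"]*(s@s))
    K=c["intrinsics"];return np.array([K[0,0]*s[0]+K[0,2],K[1,1]*s[1]+K[1,2]])
def tri(obs):
    A=np.zeros((3,3));b=np.zeros(3)
    for c,u,v in obs:
        o,d=ray(c,u,v);d=d/np.linalg.norm(d);M=np.eye(3)-np.outer(d,d);A+=M;b+=M@o
    return np.linalg.solve(A,b)
def down(yaw):  # yaw deg: direction of tool x; y = jaws
    a=np.radians(yaw);x=np.array([np.cos(a),np.sin(a),0]);z=np.array([0,0,-1.]);return np.stack([x,np.cross(z,x),z],1)
def snap(n,f):
    c=arm.get_calibration(n);im=arm.snapshot(n)[:,:,::-1].copy();cv2.imwrite(f,im);return c,im
E
python3 - <<'E'
from h import *
c=arm.get_calibration("top")
for n,u,v,z in [("c1",277,165,.045),("c2",245,184,.045),("c3",280,191,.045),("c4",243,212,.045),("c5",281,227,.045),("spool",281,254,.05),("dish",278,132,.03),("flux",246,133,.1),("pump knob",204,170,.14),("pump",180,183,.055),("syr",197,235,.013),("disc",171,233,.013),("tip",222,237,.013),("tray",350,249,.028),("lane mouthish",318,189,.028),("laneend",395,190,.028),("plier",125,242,.01),("board",318,150,.0)]:
    print(n,onp(c,u,v,z))
im=cv2.imread("pics/top0.png")
cv2.imwrite("pics/t_a.png",cv2.resize(im[120:270,130:300],None,fx=4.5,fy=4,interpolation=cv2.INTER_CUBIC))
cv2.imwrite("pics/t_b.png",cv2.resize(im[120:280,290:440],None,fx=4,fy=3.7,interpolation=cv2.INTER_CUBIC))
E
```

```text
c1 [ 0.6665 -0.0574  0.045 ]
c2 [0.6006 0.0553 0.045 ]
c3 [ 0.5734 -0.0645  0.045 ]
c4 [0.5031 0.0635 0.045 ]
c5 [ 0.4494 -0.0636  0.045 ]
spool [ 0.3594 -0.0601  0.05  ]
dish [ 0.7946 -0.0662  0.03  ]
flux [0.7662 0.0481 0.1   ]
pump knob [0.6269 0.1848 0.14  ]
pump [0.6064 0.2783 0.055 ]
syr [0.4314 0.2237 0.013 ]
disc [0.4399 0.3137 0.013 ]
tip [0.423  0.1377 0.013 ]
tray [ 0.372 -0.295  0.028]
lane mouthish [ 0.5816 -0.1985  0.028 ]
laneend [ 0.5724 -0.4686  0.028 ]
plier [0.4118 0.4733 0.01  ]
board [ 0.7336 -0.212   0.    ]
```

View pics/t_a.png

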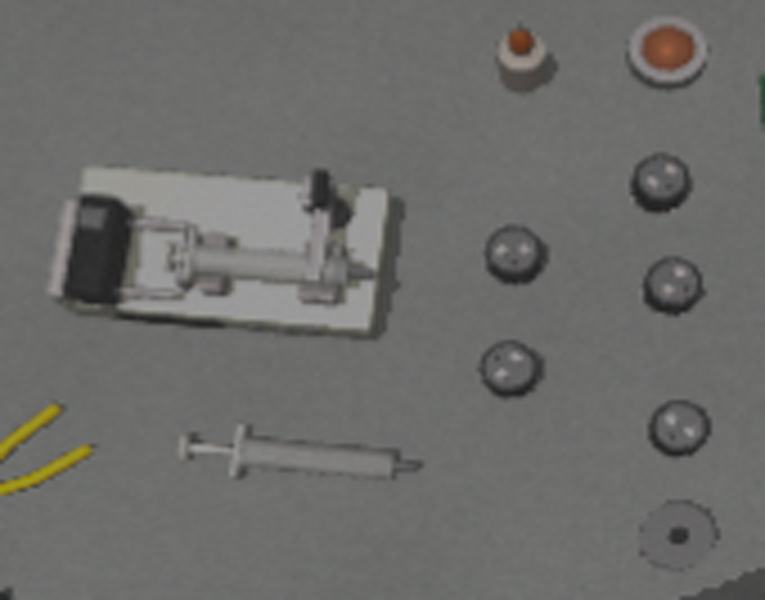

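View pics/t_b.png

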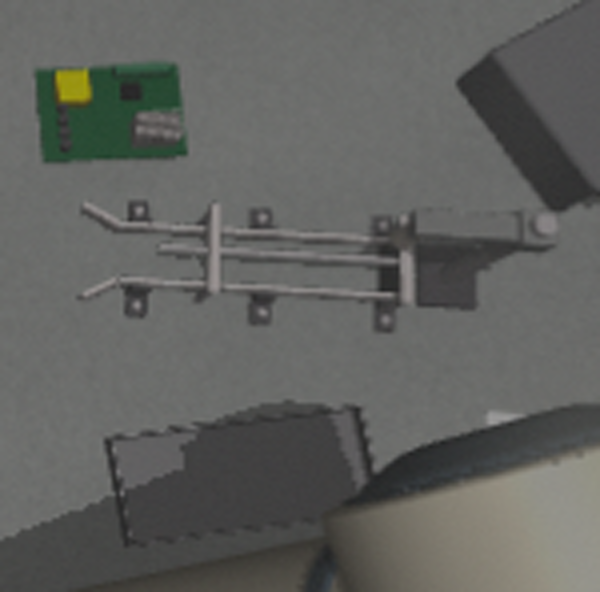

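```bash
python3 - <<'E'
from h import *
t=arm.current_t()
arm.move_to([0.42,-0.27,0.30],down(0)); c,im=snap("wrist","pics/wA.png"); np.save("cA.npy",c,allow_pickle=True)
print(arm.current_t()-t, arm.current_joint_positions())
arm.move_to([0.46,0.2,0.30],down(0)); c,im=snap("wrist","pics/wB.png"); np.save("cB.npy",c,allow_pickle=True)
c,im=snap("top","pics/topB.png")
print(arm.current_t()-t, arm.current_joint_positions(),arm.current_ee_pos())
E
```

```text
1.475 [-39.6704  13.4593  86.8258  -0.0092  79.7349  50.3673]
3.3000000000000003 [ 16.5784  13.623   86.5552  -0.0077  79.8225 106.6511] [0.4604 0.1992 0.3   ]
```

View pics/wA.png

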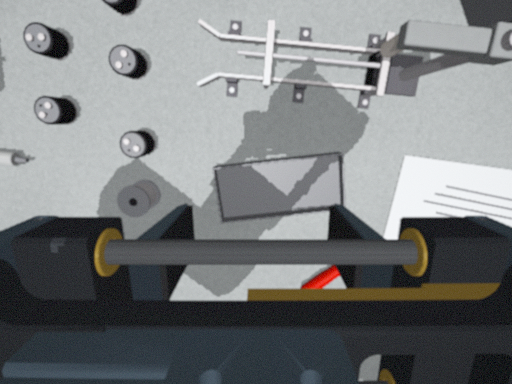

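View pics/wB.png

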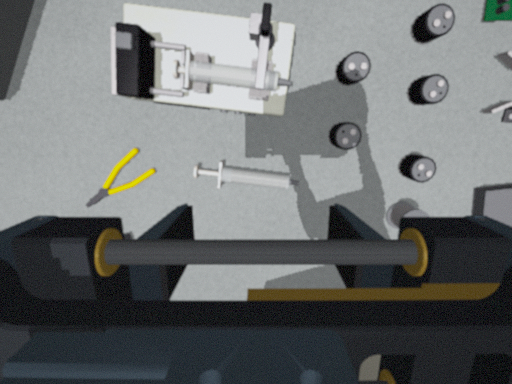

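```bash
python3 - <<'E'
from h import *
a=cv2.imread("pics/wA.png");b=cv2.imread("pics/wB.png")
cv2.imwrite("pics/B1.png",cv2.resize(b[0:200,100:310],None,fx=3.8,fy=3,interpolation=cv2.INTER_CUBIC)[:, :])
cv2.imwrite("pics/A1.png",cv2.resize(a[0:225,190:420],None,fx=3.4,fy=2.6,interpolation=cv2.INTER_CUBIC))
E
```

```text
(no output)
```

View pics/B1.png

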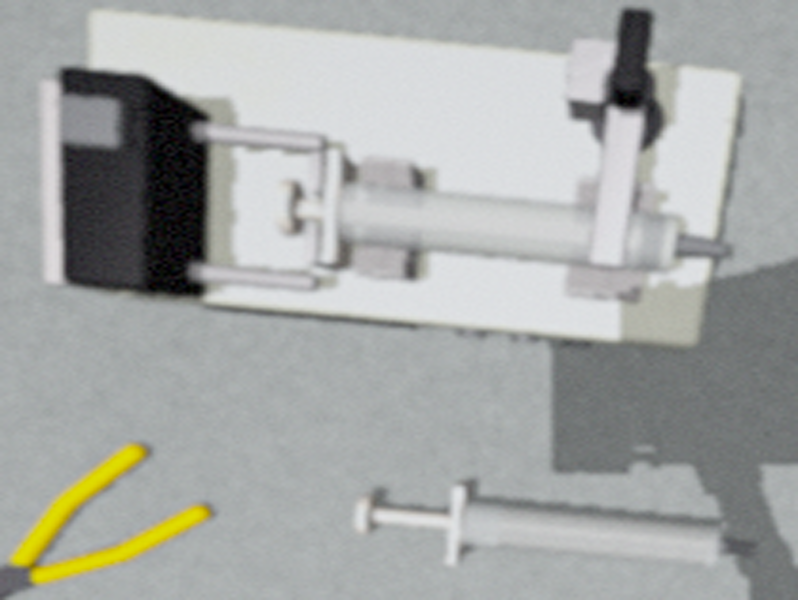

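View pics/A1.png

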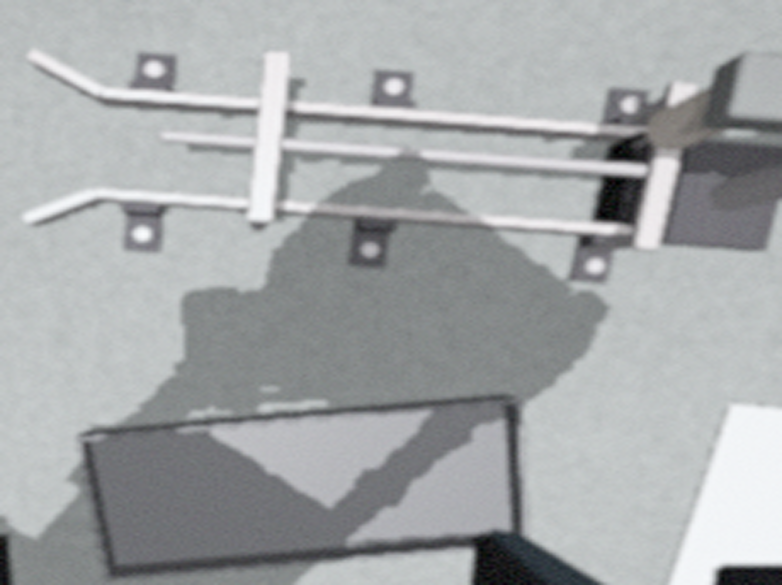

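```bash
python3 - <<'E'
from h import *
cA=np.load("cA.npy",allow_pickle=True).item();cB=np.load("cB.npy",allow_pickle=True).item()
ct=arm.get_calibration("top")
def pB(u,v,z): return onp(cB,100+(u+.5)/3.8-.5,(v+.5)/3-.5,z)
def pA(u,v,z): return onp(cA,190+(u+.5)/3.4-.5,(v+.5)/2.6-.5,z)
L=np.array([[83,142],[83,-98],[-43,-98]])/1000
W=np.array([pB(91,10,.055),pB(741,70,.055),pB(697,346,.055)])[:,:2]
def fit(L,W):
    l=L-L.mean(0);w=W-W.mean(0);a=np.arctan2((l[:,0]*w[:,1]-l[:,1]*w[:,0]).sum(),(l*w).sum())
    R=np.array([[np.cos(a),-np.sin(a)],[np.sin(a),np.cos(a)]]);t=W.mean(0)-R@L.mean(0);return np.degrees(a),t,(L@R.T+t-W)*1000
print("pump B",fit(L,W))
# top: t_a scale 4.5,4 offset 130,120
pT=lambda u,v,z: onp(ct,130+(u+.5)/4.5-.5,120+(v+.5)/4-.5,z)
W=np.array([pT(84,168,.055),pT(388,188,.055),pT(373,332,.055)])[:,:2]
print("pump T",fit(L,W))
for n,p in [("disc",pB(355,513,.013)),("fl",pB(458,522,.013)),("front",pB(720,540,.013)),("tip",pB(757,548,.013)),
 ("knobtop T",pT(319,182,.145)),("knob mid B",pB(634,50,.133)),
 ("discT",pT(179,445,.013)),("flT",pT(240,451,.013)),("tipT",pT(424,465,.013)),
 ("railU",pA(100,93,.028)),("railL",pA(97,195,.028)),("farU",pA(650,132,.028)),("farL",pA(632,230,.028)),("rod",pA(163,136,.055)),
 ("trayTL",pA(85,437,.028)),("TR",pA(517,400,.028)),("BL",pA(110,574,.028)),("BR",pA(521,535,.028))]: print(n,p)
pT2=lambda u,v,z: onp(ct,290+(u+.5)/4-.5,120+(v+.5)/3.7-.5,z)
for n,p in [("railU",pT2(120,226,.028)),("railL",pT2(120,281,.028)),("farU",pT2(395,240,.028)),("farL",pT2(390,296,.028)),("rod",pT2(160,247,.055))]: print("T",n,p)
E
```

```text
pump B (np.float64(-6.260896117980282), array([0.5921, 0.257 ]), array([[ 1.096 ,  2.6599],
       [ 0.4808, -1.301 ],
       [-1.5768, -1.3588]]))
pump T (np.float64(-5.7187480613501185), array([0.5887, 0.2595]), array([[ 0.0153,  1.25  ],
       [-0.6099, -1.3998],
       [ 0.5947,  0.1498]]))
disc [0.4486 0.3162 0.013 ]
fl [0.4433 0.2694 0.013 ]
front [0.4324 0.1495 0.013 ]
tip [0.4276 0.1323 0.013 ]
knobtop T [0.6421 0.1957 0.145 ]
knob mid B [0.6451 0.1926 0.133 ]
discT [0.4473 0.3195 0.013 ]
flT [0.4413 0.2724 0.013 ]
tipT [0.4267 0.1314 0.013 ]
railU [ 0.6148 -0.2089  0.028 ]
railL [ 0.5602 -0.2055  0.028 ]
farU [ 0.5946 -0.4525  0.028 ]
farL [ 0.5408 -0.4499  0.028 ]
rod [ 0.5859 -0.2381  0.055 ]
trayTL [ 0.4155 -0.1939  0.028 ]
TR [ 0.439  -0.4044  0.028 ]
BL [ 0.322  -0.2028  0.028 ]
BR [ 0.3493 -0.4131  0.028 ]
T railU [ 0.6112 -0.206   0.028 ]
T railL [ 0.558  -0.2028  0.028 ]
T farU [ 0.5926 -0.4472  0.028 ]
T farL [ 0.5387 -0.4374  0.028 ]
T rod [ 0.5839 -0.2342  0.055 ]
```

```bash
python3 - <<'E'
from h import *
t=arm.current_t()
arm.move_to([0.40,0.205,0.17],down(-6)); c,im=snap("wrist","pics/wC.png"); np.save("cC.npy",c,allow_pickle=True)
arm.move_to([0.54,0.235,0.24],down(-6)); c,im=snap("wrist","pics/wD.png"); np.save("cD.npy",c,allow_pickle=True)
print(arm.current_t()-t)
a=cv2.imread("pics/wC.png");b=cv2.imread("pics/wD.png")
cv2.imwrite("pics/C1.png",cv2.resize(a[50:220,100:400],None,fx=2.6,fy=2.6,interpolation=cv2.INTER_CUBIC))
cv2.imwrite("pics/D1.png",cv2.resize(b[0:220,100:400],None,fx=2.6,fy=2.6,interpolation=cv2.INTER_CUBIC))
E
```

```text
1.4082999999999997
```

View pics/C1.png

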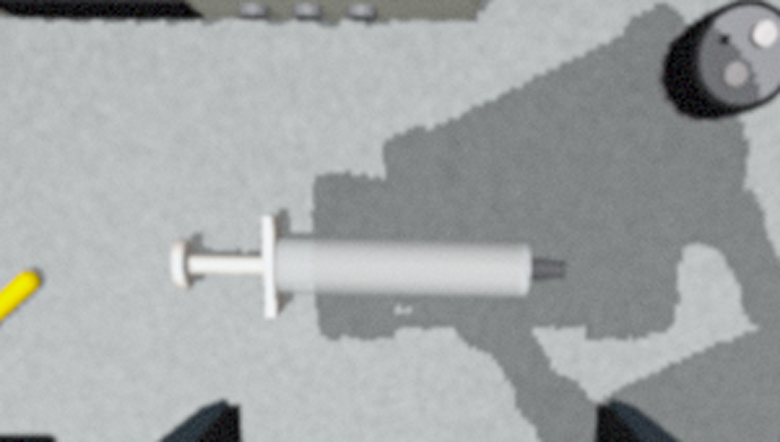

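View pics/D1.png

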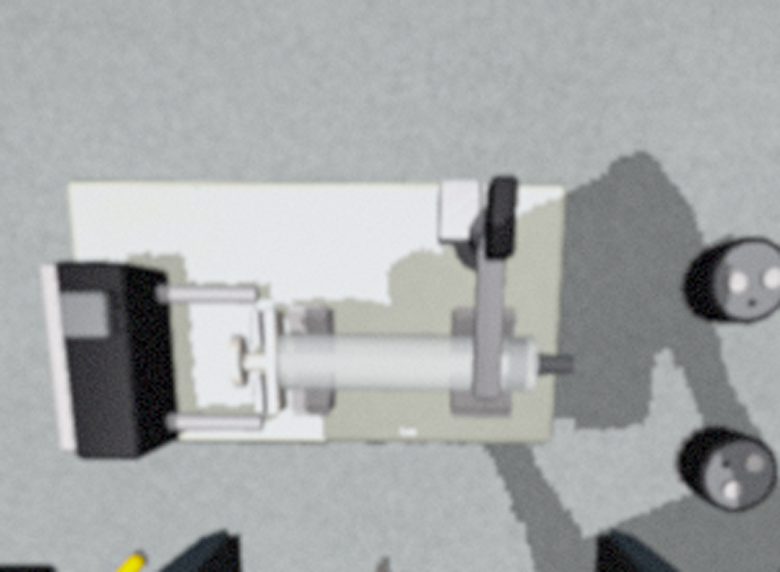

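```bash
python3 - <<'E'
from h import *
cC=np.load("cC.npy",allow_pickle=True).item();cD=np.load("cD.npy",allow_pickle=True).item()
pC=lambda u,v,z: onp(cC,100+(u+.5)/2.6-.5,50+(v+.5)/2.6-.5,z)
pD=lambda u,v,z: onp(cD,100+(u+.5)/2.6-.5,(v+.5)/2.6-.5,z)
def fit(L,W):
    l=L-L.mean(0);w=W-W.mean(0);a=np.arctan2((l[:,0]*w[:,1]-l[:,1]*w[:,0]).sum(),(l*w).sum())
    R=np.array([[np.cos(a),-np.sin(a)],[np.sin(a),np.cos(a)]]);t=W.mean(0)-R@L.mean(0);return np.degrees(a),t,(L@R.T+t-W)*1000
H=[((83,142),(69,183)),((83,-98),(565,186)),((-43,-98),(551,441))]
L=np.array([h[0] for h in H])/1000;W=np.array([pD(*h[1],.055)[:2] for h in H]);print(fit(L,W))
V=[((20,14),(333,309)),((-20,14),(331,413)),((20,-44),(452,310)),((-20,-44),(451,413)),((20,-72),(515,310)),((-20,-72),(511,413))]
L2=np.array([h[0] for h in V])/1000;W2=np.array([pD(*h[1],.087)[:2] for h in V]);print(fit(L2,W2))
print(fit(np.r_[L,L2],np.r_[W,W2]))
for n,p in [("knob T",pD(503,190,.145)),("knobB",pD(500,247,.145)),("emp flange L",pD(277,360,.1)),("emp barrel front",pD(537,362,.085)),("emp tip",pD(574,364,.085)),("emp disc",pD(232,360,.085))]: print(n,p)
for n,p in [("fl L",pC(264,266,.02)),("fl R",pC(276,266,.02)),("front",pC(531,268,.013)),("tip",pC(566,268,.013)),("disc",pC(172,264,.013)),("up",pC(400,239,.013)),("lo",pC(400,296,.013))]: print(n,p)
E
```

```text
(np.float64(-6.3590451592121715), array([0.5923, 0.2572]), array([[ 1.1873,  2.8427],
       [ 1.1103, -1.4407],
       [-2.2976, -1.402 ]]))
(np.float64(-6.453991152118825), array([0.5932, 0.2573]), array([[-2.891 ,  3.4823],
       [ 3.7173,  0.7261],
       [-3.3266, -0.987 ],
       [ 3.1052, -1.3002],
       [-3.506 , -0.6163],
       [ 2.9012, -1.305 ]]))
(np.float64(-6.368091092392634), array([0.5929, 0.2573]), array([[ 1.7837,  2.9258],
       [ 1.669 , -1.3535],
       [-1.7366, -1.295 ],
       [-3.2452,  3.474 ],
       [ 3.3564,  0.6582],
       [-3.5944, -1.0051],
       [ 2.8307, -1.3778],
       [-3.7321, -0.6391],
       [ 2.6684, -1.3874]]))
knob T [0.6503 0.1933 0.145 ]
knobB [0.6313 0.1958 0.145 ]
emp flange L [0.5984 0.2914 0.1   ]
emp barrel front [0.5843 0.1754 0.085 ]
emp tip [0.5816 0.1585 0.085 ]
emp disc [0.6   0.315 0.085]
fl L [0.4438 0.2723 0.02  ]
fl R [0.4433 0.2668 0.02  ]
front [0.4291 0.1492 0.013 ]
tip [0.4274 0.1328 0.013 ]
disc [0.4488 0.3168 0.013 ]
up [0.449 0.209 0.013]
lo [0.4224 0.212  0.013 ]
```

```bash
cat >> h.py <<'E'
YAW=-6.4
PT=np.array([.5925,.2573])
def pump(x,y):
    a=np.radians(YAW);return PT+np.array([np.cos(a)*x-np.sin(a)*y,np.sin(a)*x+np.cos(a)*y])
E
python3 - <<'E'
from h import *
t=arm.current_t()
p=np.array([.6415,.194])
arm.move_to([*p,.19],down(YAW)); arm.move_l([*p,.115],feed=.15)
f0=np.array(arm.current_force())
arm.grip(0.0); print("w",arm.current_width(),np.array(arm.current_force())-f0)
arm.move_l([*p,.137],feed=.06); print(np.array(arm.current_force())-f0, arm.current_width(),arm.current_ee_pos())
for k in (20,40,60,80.3):
    arm.move_to([*p,.137],down(YAW+k)); print(k,np.array(arm.current_force())-f0,arm.current_torque(),arm.current_t()-t)
snap("top","pics/t1.png");c,im=snap("scene","pics/s1.png")
E
```

```text
w 0.010017014070157333 [-0.2836 -5.5784  0.594 ]
[ 1.9123 -5.9253 -9.146 ] 0.009745055133013526 [0.6411 0.1935 0.1366]
20 [ 1.383  -7.6922 -9.5963] [-1.2883 -0.4966 -0.0197] 3.3667
40 [ 1.2774 -9.0021 -9.3823] [-1.4968 -0.6496 -0.0249] 3.8084000000000007
60 [ 1.4236 -9.3012 -9.4476] [-1.6804 -0.7592  0.0034] 4.25
80.3 [ 3.8589 -9.6626 -9.3628] [-1.8523 -0.925   0.0034] 4.691700000000001
```

```bash
python3 - <<'E'
from h import *
t=arm.current_t()
p=np.array([.6415,.194])
arm.move_l([*p,.1275],feed=.06); print(arm.current_force())
arm.grip(0.04); arm.move_l([*p,.19],feed=.25)
E=pump(0,-6)
arm.move_to([.54,.235,.24],down(YAW)); arm.grip(.07)
c,im=snap("wrist","pics/wE.png"); np.save("cE.npy",c,allow_pickle=True)
cv2.imwrite("pics/E1.png",cv2.resize(im[0:220,100:400],None,fx=2.6,fy=2.6,interpolation=cv2.INTER_CUBIC))
print(arm.current_t()-t,arm.current_t())
E
```

```text
[ 4.0138 -9.653  -8.9458]
3.424999999999999 13.075
```

View pics/E1.png

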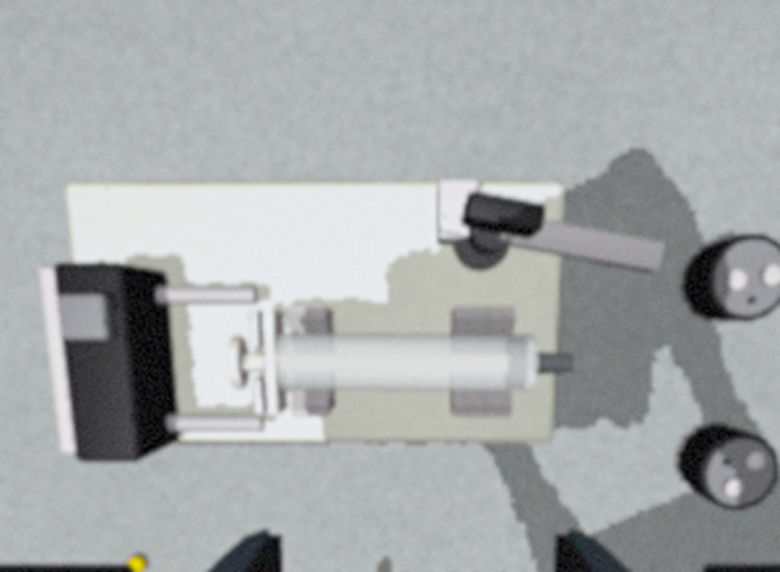

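```bash
cat >> h.py <<'E'
def tilt(yaw,th):
    a=np.radians(yaw);t=np.radians(th);X=np.array([np.cos(a),np.sin(a),0]);k=np.array([0,0,1.])
    z=-(np.cos(t)*k+np.sin(t)*X);x=np.cos(t)*X-np.sin(t)*k;return np.stack([x,np.cross(z,x),z],1)
def tcp(contact,R,d): return np.asarray(contact)+R[:,2]*d
E
python3 - <<'E'
from h import *
t=arm.current_t()
R=tilt(YAW+90,8); C=np.array([*pump(0,-7),.085])
P=tcp(C,R,.013)
arm.move_to(P+[0,0,.09],R); arm.move_l(P,feed=.12); arm.grip(0.0); print(arm.current_width(),arm.current_force())
arm.move_l(P+[0,0,.11],feed=.15); print(arm.current_width(),arm.current_t()-t)
snap("scene","pics/s2.png")
E
```

```text
Traceback (most recent call last):
rig.Unreachable: the arm cannot take that pose within its joint ranges
```

```bash
python3 - <<'E'
from h import *
for th in (0,3,8,-8):
  for yw in (83.6,-96.4,40,0):
    R=tilt(yw,th);C=np.array([*pump(0,-7),.085]);P=tcp(C,R,.013)
    print(th,yw,[arm.solve_ik(P+[0,0,h],R) for h in (0,.09)],np.linalg.det(R))
E
```

```text
0 83.6 [None, None] 1.0
0 -96.4 [None, None] 1.0
0 40 [None, None] 0.9999999999999998
0 0 [None, None] 1.0
3 83.6 [None, None] 0.9999999999999998
3 -96.4 [None, None] 0.9999999999999998
3 40 [None, None] 0.9999999999999997
3 0 [None, None] 0.9999999999999998
8 83.6 [None, None] 1.0000000000000002
8 -96.4 [None, None] 1.0000000000000002
8 40 [None, None] 1.0000000000000002
8 0 [None, None] 1.0000000000000002
-8 83.6 [None, None] 1.0000000000000002
-8 -96.4 [None, None] 1.0000000000000002
-8 40 [None, None] 1.0000000000000002
-8 0 [None, None] 1.0000000000000002
```

```bash
python3 - <<'E'
from h import *
t=arm.current_t()
R=tilt(YAW+90,8); C=np.array([*pump(0,-.007),.085])
P=tcp(C,R,.013); print(P)
arm.move_to(P+[0,0,.09],R); arm.move_l(P,feed=.12); arm.grip(0.0); print(arm.current_width(),arm.current_force())
arm.move_l(P+[0,0,.11],feed=.15); print(arm.current_width(),arm.current_t()-t)
snap("scene","pics/s2.png")
E
```

```text
[0.5915 0.2485 0.0721]
0.025230469155522812 [ 2.7179 -0.5451  1.0491]
0.02511078700825479 3.900000000000002
```

View pics/s2.png

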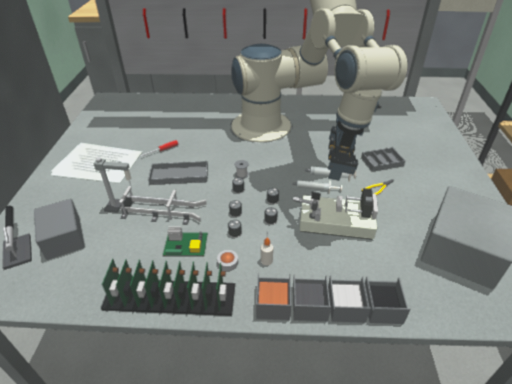

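```bash
python3 - <<'E'
from h import *
t=arm.current_t()
R=tilt(96.4,8); C=np.array([.381-.0013,-.3035+.012,.023]); P=tcp(C,R,.013)
arm.move_to(P+[0,0,.09],R); w=arm.current_width(); print(w,arm.current_t()-t)
snap("scene","pics/s3.png")
if w>.022:
    arm.move_l(P,feed=.12);print(arm.current_width(),arm.current_force())
    arm.grip(0.045); arm.move_l(P+[0,0,.08],feed=.25); 
    arm.move_to([.42,-.05,.25],down(0)); 
    c,im=snap("top","pics/t3.png"); snap("scene","pics/s3b.png")
    cv2.imwrite("pics/t3z.png",cv2.resize(im[120:290,130:440],None,fx=2.5,fy=2.5,interpolation=cv2.INTER_CUBIC))
print(arm.current_t()-t,arm.current_t())
E
```

```text
0.02539280609776888 2.1083
0.025698689382183792 [ 0.3547  1.0077 -0.6374]
5.958300000000001 22.9833
```

View pics/t3z.png

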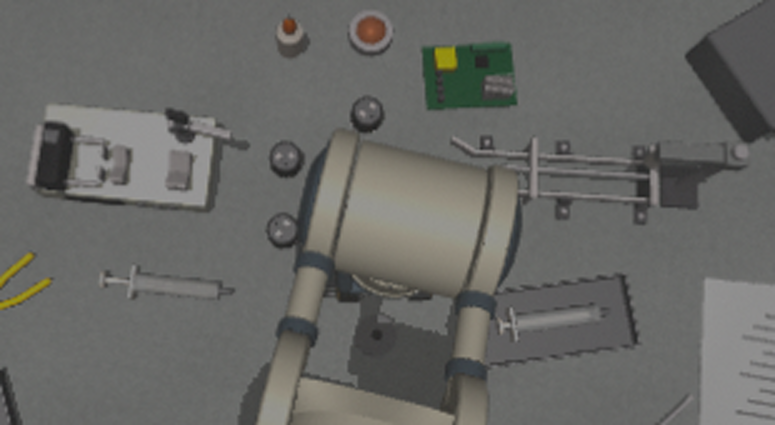

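```bash
python3 - <<'E'
from h import *
t=arm.current_t()
R=tilt(83.4,6); C=np.array([.4373,.225,.013]); P=tcp(C,R,.008)
arm.grip(.07)
arm.move_to(P+[0,0,.07],R); arm.move_l(P,feed=.12); print(arm.current_ee_pos(),arm.current_force()); arm.grip(0.0); print(arm.current_width(),arm.current_force())
arm.move_l(P+[0,0,.12],feed=.15); print(arm.current_width(),arm.current_t()-t)
R=tilt(YAW+90,6); C=np.array([*pump(0,-.007),.0855]); P=tcp(C,R,.008)
arm.move_to(P+[0,0,.06],R); print(arm.current_width(),arm.current_t()-t)
snap("scene","pics/s4.png"); c,im=snap("top","pics/t4.png")
cv2.imwrite("pics/t4z.png",cv2.resize(im[140:260,130:260],None,fx=5,fy=5,interpolation=cv2.INTER_CUBIC))
c,im=snap("wrist","pics/w4.png")
E
```

```text
[0.4377 0.224  0.0056] [-0.1756 -0.4008  1.1043]
0.02564256407333362 [-0.1942  0.0547  1.2002]
0.025155025911599502 4.25
0.02515164187496293 4.925000000000001
```

View pics/w4.png

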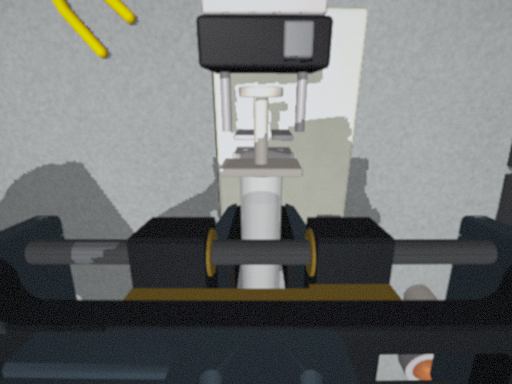

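View pics/s4.png

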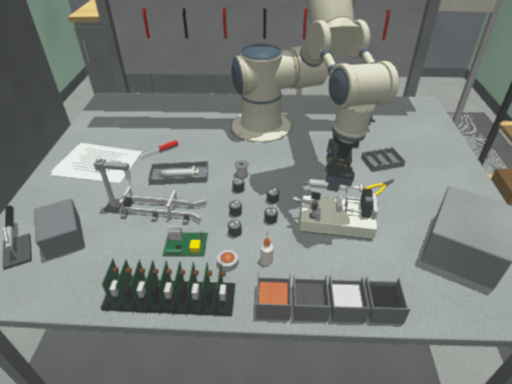

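```bash
python3 - <<'E'
from h import *
im=cv2.imread("pics/w4.png")
cv2.imwrite("pics/w4z.png",cv2.resize(im[70:215,190:340],None,fx=4.5,fy=4,interpolation=cv2.INTER_CUBIC))
E
```

```text
(no output)
```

View pics/w4z.png

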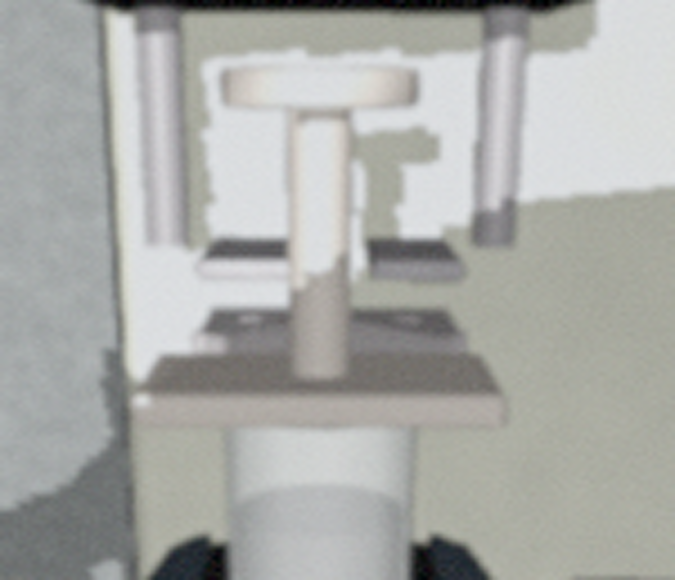

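```bash
python3 - <<'E'
from h import *
c=arm.get_calibration("wrist")
p=lambda u,v,z: onp(c,190+(u+.5)/4.5-.5,70+(v+.5)/4-.5,z)
a=np.radians(YAW);Ri=np.array([[np.cos(a),np.sin(a)],[-np.sin(a),np.cos(a)]])
def loc(q): return Ri@(q[:2]-PT)
for n,q in [("fl+y",p(330,394,.1585)),("fl-y",p(330,425,.1585)),("flL",p(135,400,.1585)),("flR",p(507,400,.1585)),("keep slot",p(420,278,.091)),("keepL slot",p(240,279,.091)),("keep +y",p(420,263,.091)),("keepRend",p(465,275,.091)),("keepLend",p(197,275,.091)),("vee+y edge top",p(440,336,.087)),("veeL",p(200,340,.087)),("disc+y edge top",p(320,67,.1575))]: print(n,loc(q)*1000)
print(arm.current_ee_pos())
E
```

```text
fl+y [ 0.1668 40.4257]
fl-y [ 0.1793 36.0107]
flL [-23.4902  39.5757]
flR [21.632  39.5882]
keep slot [16.0944 44.7386]
keepL slot [-14.92    44.5426]
keep +y [16.012  47.6227]
keepRend [23.8226 45.3221]
keepLend [-22.3072  45.3181]
vee+y edge top [20.3314 32.4271]
veeL [-22.6425  31.6016]
disc+y edge top [-1.0426 82.0206]
[0.5904 0.2494 0.1372]
```

```bash
python3 - <<'E'
from h import *
t=arm.current_t()
R=tilt(YAW+90,6); C=np.array([*pump(0,-.007),.0855]); P=tcp(C,R,.008)
f0=np.array(arm.current_force())
for dz in (.03,.015,.007,.002,0):
    arm.move_l(P+[0,0,dz],feed=.08); f=np.array(arm.current_force())-f0; print(dz,f,arm.current_width())
    if abs(f[2])>8: break
c,im=snap("wrist","pics/w5.png")
cv2.imwrite("pics/w5z.png",cv2.resize(im[50:215,190:340],None,fx=4.5,fy=3.6,interpolation=cv2.INTER_CUBIC))
E
```

```text
0.03 [ 0.6793 -0.0942  0.8224] 0.025084559412863795
0.015 [0.1845 1.157  0.511 ] 0.02524333039425689
0.007 [1.2896 0.0092 0.2178] 0.025315327207417766
0.002 [ 0.2327 -0.39    0.064 ] 0.025077444618238912
0 [ 0.3316  0.2225 -0.315 ] 0.025087719245413993
```

View pics/w5z.png

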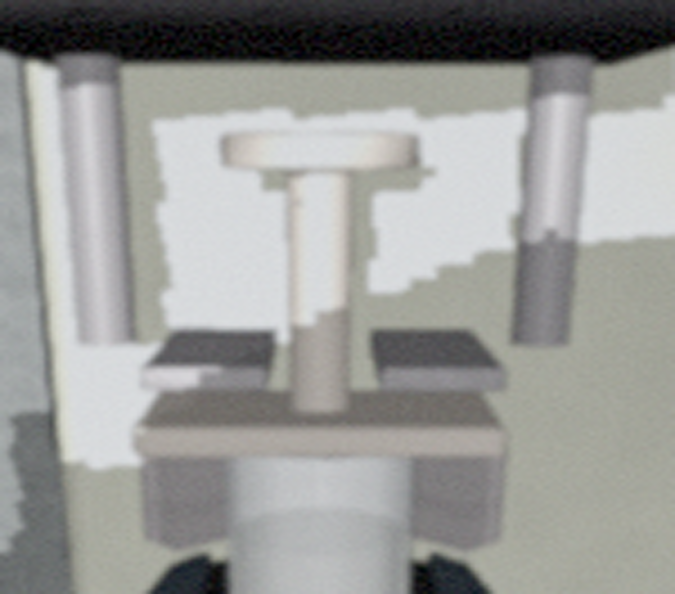

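Flange sits between the vee block and the keepers; releasing and looking from above.

```bash
python3 - <<'E'
from h import *
t=arm.current_t()
R=tilt(YAW+90,6)
P=np.array(arm.current_ee_pos())
arm.grip(.055); arm.move_l(P+[0,0,.10],feed=.2)
arm.move_to([.54,.235,.24],down(YAW)); 
c,im=snap("wrist","pics/wF.png"); np.save("cF.npy",c,allow_pickle=True)
cv2.imwrite("pics/F1.png",cv2.resize(im[0:220,100:400],None,fx=2.6,fy=2.6,interpolation=cv2.INTER_CUBIC))
print(arm.current_t()-t,arm.current_t())
E
```

```text
2.7166000000000032 32.4333
```

View pics/F1.png

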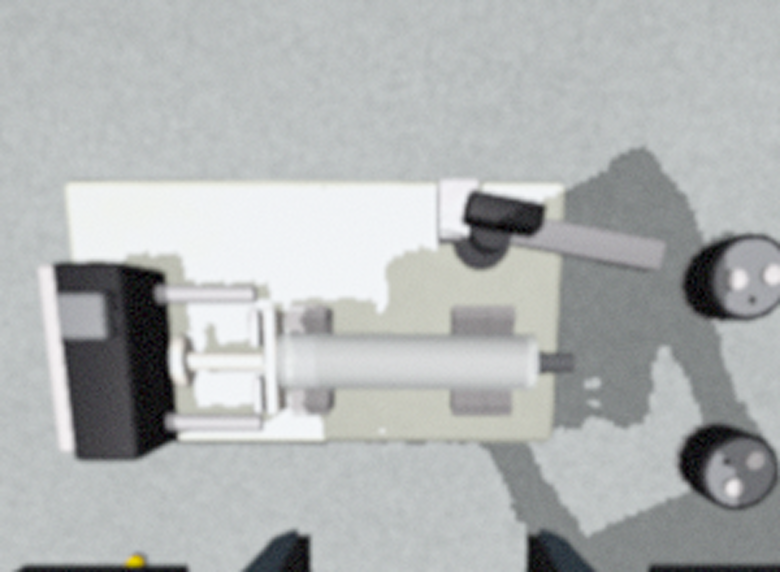

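```bash
python3 - <<'E'
from h import *
t=arm.current_t()
p=np.array([.6415,.193])
arm.move_to([*p,.20],down(YAW+80.3)); arm.move_l([*p,.127],feed=.15)
f0=np.array(arm.current_force())
arm.grip(0.0); print("w",arm.current_width(),np.array(arm.current_force())-f0)
arm.move_l([*p,.137],feed=.06); print(np.array(arm.current_force())-f0, arm.current_width())
for k in (60,40,20,0):
    arm.move_to([*p,.137],down(YAW+k)); print(k,np.array(arm.current_force())-f0,arm.current_width())
arm.move_l([*p,.118],feed=.06);print(np.array(arm.current_force())-f0)
arm.grip(0.04); arm.move_l([*p,.20],feed=.25)
arm.move_to([.54,.235,.24],down(YAW)); 
c,im=snap("wrist","pics/wG.png"); np.save("cG.npy",c,allow_pickle=True)
cv2.imwrite("pics/G1.png",cv2.resize(im[0:220,100:400],None,fx=2.6,fy=2.6,interpolation=cv2.INTER_CUBIC))
print(arm.current_t()-t,arm.current_t())
E
```

```text
w 0.009939398312838766 [ 2.4077 -0.6272  0.6068]
[ 5.1244  0.0373 -8.7774] 0.009767886686485568
60 [ 4.5302  0.2154 -9.5591] 0.009801820826730052
40 [ 3.9927  1.5746 -9.0732] 0.009590894747290352
20 [ 3.5086  3.7602 -9.9424] 0.009735756019844978
0 [ 3.962   2.4215 -9.478 ] 0.009869767177388137
[ 4.6512  4.3461 -6.3441]
7.041699999999999 39.475
```

View pics/G1.png

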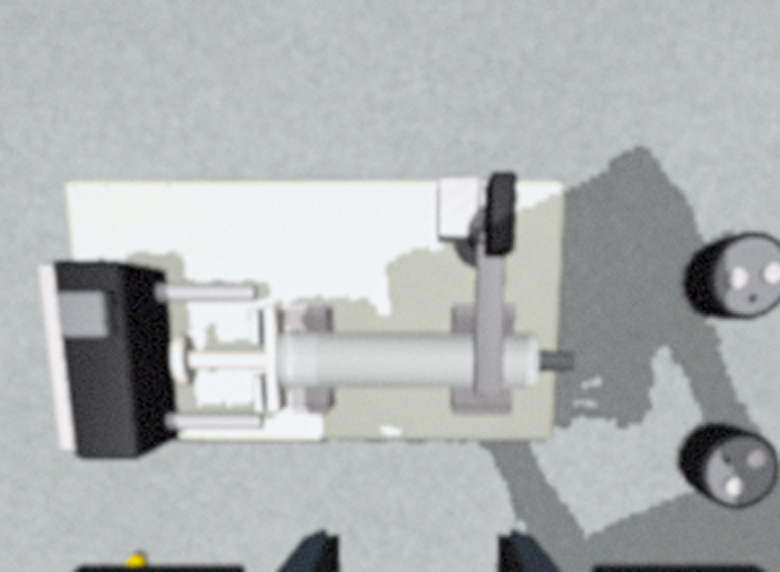

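```bash
python3 - <<'E'
from h import *
t=arm.current_t()
arm.grip(.091)
arm.move_to([.49,-.13,.24],down(0)); 
c,im=snap("wrist","pics/wH.png"); np.save("cH.npy",c,allow_pickle=True)
cv2.imwrite("pics/H1.png",cv2.resize(im[0:215,60:460],None,fx=2,fy=2,interpolation=cv2.INTER_CUBIC))
cv2.imwrite("pics/H2.png",cv2.resize(im[30:160,260:450],None,fx=4.2,fy=4,interpolation=cv2.INTER_CUBIC))
print(arm.current_t())
E
```

```text
41.8
```

View pics/H1.png

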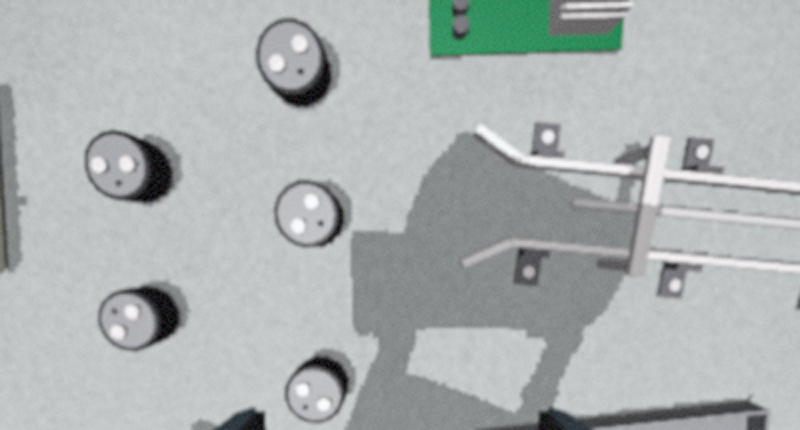

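View pics/H2.png

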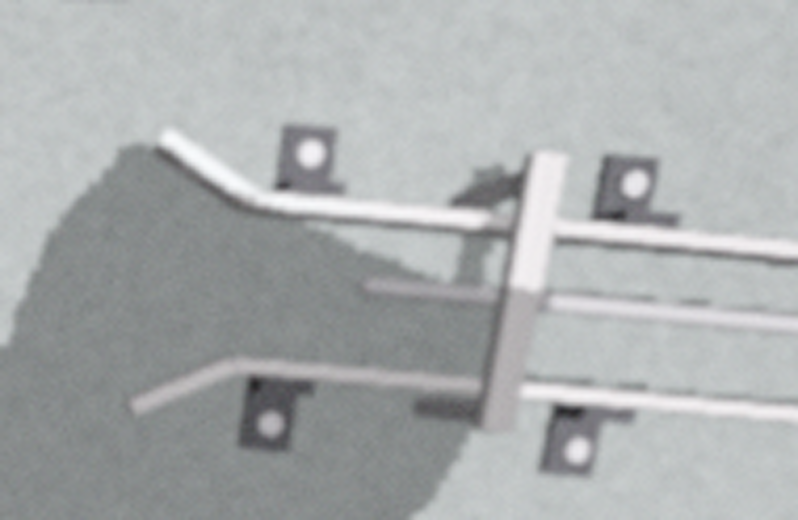

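```bash
python3 - <<'E'
from h import *
c=np.load("cH.npy",allow_pickle=True).item()
p=lambda u,v,z: onp(c,60+(u+.5)/2-.5,(v+.5)/2-.5,z)
q=lambda u,v,z: onp(c,260+(u+.5)/4.2-.5,30+(v+.5)/4-.5,z)
for n,u,v in [("c1",292,53),("c2",116,165),("c3",307,213),("c4",130,320),("c5",315,393)]: print(n,p(u,v,.04))
U=q(255,200,.028);L=q(237,366,.028);U2=q(798,252,.028);L2=q(798,412,.028)
print(U,L,U2,L2,"rod",q(365,285,.055),"flareU",q(165,135,.028),"flareL",q(135,408,.028),"cross",q(545,155,.066),q(500,430,.066))
d=(U2-U)[:2]+(L2-L)[:2];d/=np.linalg.norm(d);print(d,np.degrees(np.arctan2(d[1],d[0])))
n=np.array([-d[1],d[0]]);print("sep",n@(U-L)[:2], n@(U2-L2)[:2]); 
E
```

```text
c1 [ 0.6755 -0.0612  0.04  ]
c2 [0.6107 0.0566 0.04  ]
c3 [ 0.5804 -0.0665  0.04  ]
c4 [0.5095 0.0599 0.04  ]
c5 [ 0.4568 -0.0669  0.04  ]
[ 0.6152 -0.209   0.028 ] [ 0.5613 -0.2059  0.028 ] [ 0.5995 -0.3862  0.028 ] [ 0.5462 -0.3953  0.028 ] rod [ 0.5862 -0.2379  0.055 ] flareU [ 0.6352 -0.1797  0.028 ] flareL [ 0.5471 -0.1727  0.028 ] cross [ 0.6226 -0.2831  0.066 ] [ 0.5418 -0.2788  0.066 ]
[-0.0837 -0.9965] -94.80404013145782
sep 0.05388641691227227 0.05231707350087406
```

```bash
cat >> h.py <<'E'
LM=np.array([.5884,-.2080]); LY=-4.8
def lane(x,y):
    a=np.radians(LY);return LM+np.array([np.cos(a)*x-np.sin(a)*y,np.sin(a)*x+np.cos(a)*y])
def look(tag,p=(.49,-.13,.24)):
    arm.move_to(list(p),down(0));c,im=snap("wrist",f"pics/w{tag}.png");np.save(f"c{tag}.npy",c,allow_pickle=True)
    cv2.imwrite(f"pics/{tag}1.png",cv2.resize(im[0:215,60:460],None,fx=2,fy=2,interpolation=cv2.INTER_CUBIC))
def capat(tag,u,v,z=.04):
    c=np.load(f"c{tag}.npy",allow_pickle=True).item();return onp(c,60+(u+.5)/2-.5,(v+.5)/2-.5,z)[:2]
def fetch(cxy,ypush=-.026,tag="X"):
    R=down(LY);Z=.006;t=arm.current_t()
    arm.move_to([*cxy,.10],R);arm.grip(.07);arm.move_l([*cxy,Z],feed=.15)
    arm.grip(0.0);w=arm.current_width();print("w",w,arm.current_force())
    if w<.035 or w>.05: print("BAD GRASP");return
    arm.move_l([*lane(0,.085),Z],feed=.12)
    arm.move_l([*lane(0,.014),Z],feed=.08);print("w",arm.current_width(),arm.current_force())
    arm.grip(.058);arm.move_l([*lane(0,.014),.07],feed=.2)
    arm.move_l([*lane(0,.066),.07],feed=.2);arm.grip(0.0)
    arm.move_l([*lane(0,.066),Z],feed=.15)
    arm.move_l([*lane(0,ypush+.022+.0137),Z],feed=.06);print("push",arm.current_force(),arm.current_width())
    arm.move_l([*lane(0,.066),Z],feed=.2);arm.move_l([*lane(0,.066),.08],feed=.2)
    look(tag);print("dt",arm.current_t()-t,arm.current_t())
E
python3 - <<'E'
from h import *
fetch(capat("H",307,213),tag="I")
E
```

```text
w 0.043528831463693726 [-0.2819  0.363   6.8517]
w 0.04371338904807099 [-1.2869 -2.2269  6.9065]
push [-0.3643  0.0601  0.5819] 0.0006834240023412744
dt 9.966700000000003 51.7667
```

View pics/I1.png

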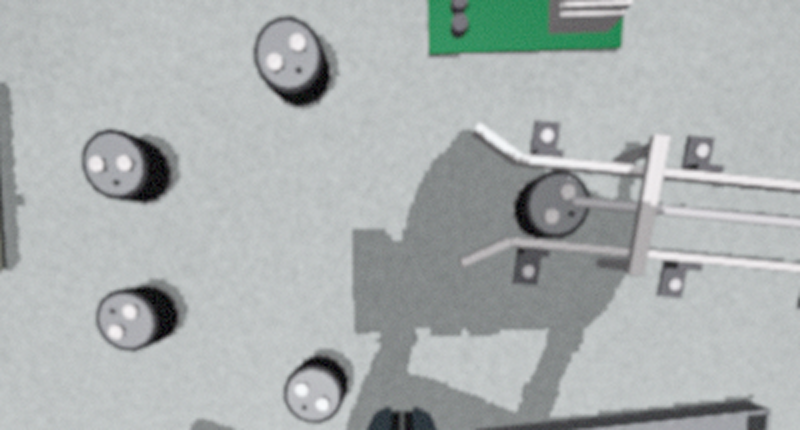

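```bash
python3 - <<'E'
from h import *
a=np.radians(LY);Ri=np.array([[np.cos(a),np.sin(a)],[-np.sin(a),np.cos(a)]])
print("lane1",Ri@(capat("I",557,206)-LM)*1000)
fetch(capat("I",290,53),tag="J")
E
```

```text
lane1 [ -2.0969 -24.3507]
w 0.043275996099717745 [-1.0982  0.3058  5.7583]
w 0.04344075761920393 [-0.6654 -1.4772  8.4866]
push [0.0651 0.7092 0.059 ] 0.0001786603647244559
dt 11.125 62.8917
```

View pics/J1.png

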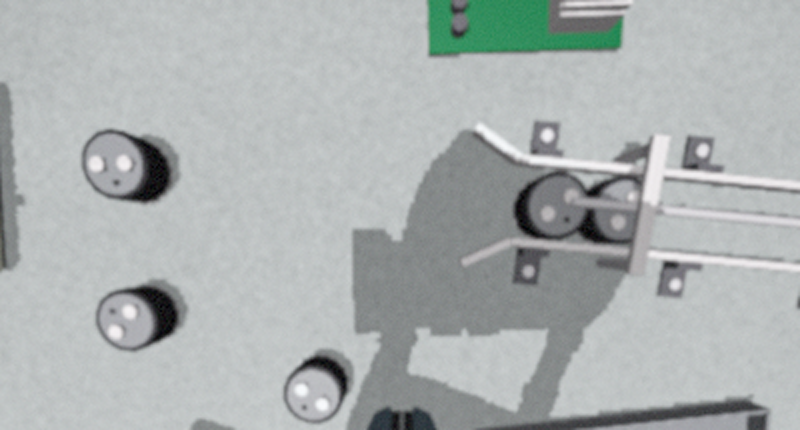

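```bash
sed -i 's/lane(0,.014)/lane(0,.019)/g' h.py; python3 - <<'E'
from h import *
fetch(capat("J",314,393),tag="K")
E
```

```text
w 0.043637475430817196 [-0.6643  0.4678  8.237 ]
w 0.04334950447929129 [-1.0946 -3.5109  4.9675]
push [0.5822 0.0834 0.0308] 0.00038448429048869716
dt 11.166600000000003 74.0583
```

View pics/K1.png

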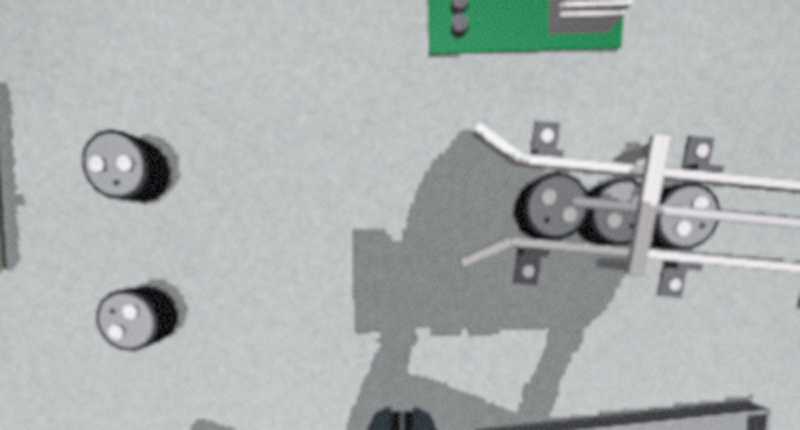

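```bash
python3 - <<'E'
from h import *
fetch(capat("K",114,164),tag="L")
E
```

```text
w 0.04364680644203867 [-1.2657  0.6013  6.5203]
w 0.043103532729646975 [-0.8836 -1.8767  6.3878]
push [ 0.2816 -0.0135  0.0489] 0.0004758444355502043
dt 11.7667 85.825
```

View pics/L1.png

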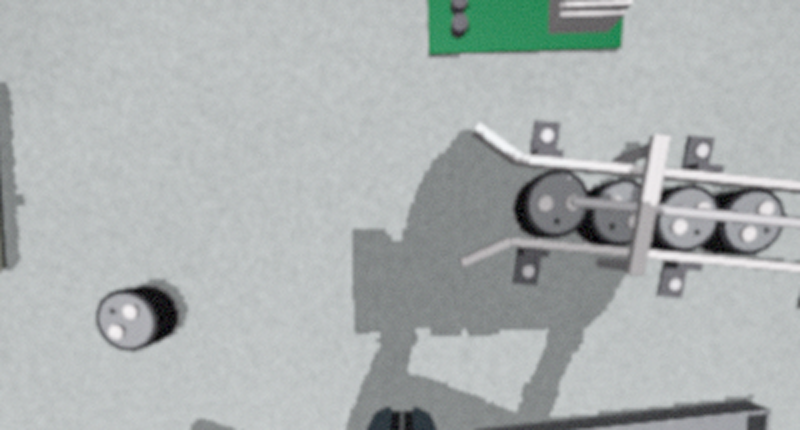

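```bash
python3 - <<'E'
from h import *
fetch(capat("L",128,319),ypush=-.032,tag="M")
c,im=snap("scene","pics/s9.png")
E
```

```text
w 0.04374238924029788 [-1.2692  0.5838  7.255 ]
w 0.04324793102737097 [-0.9967 -2.1553  5.9318]
push [-1.087   1.2357  0.4678] 0.0007344520055671518
dt 11.991699999999994 97.8167
```

View pics/M1.png

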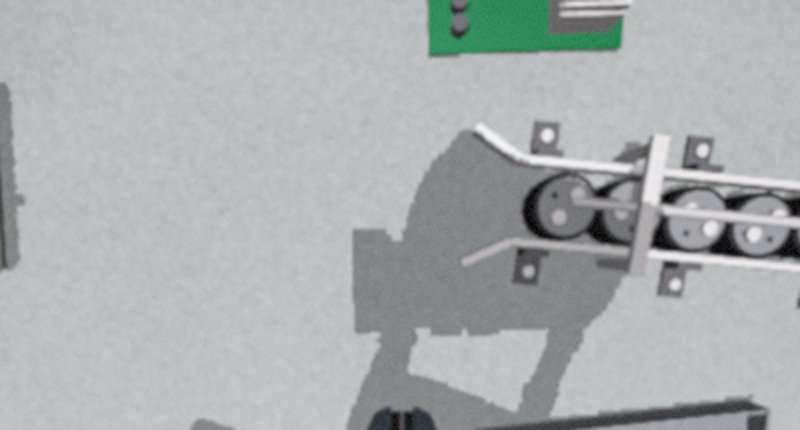

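View pics/s9.png

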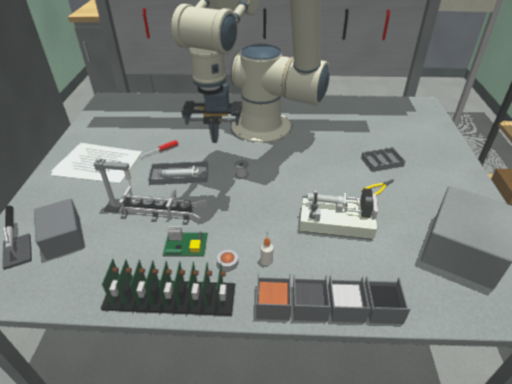

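```bash
python3 - <<'E'
from h import *
a=np.radians(LY);Ri=np.array([[np.cos(a),np.sin(a)],[-np.sin(a),np.cos(a)]])
for u,v in [(566,206),(696,220),(764,224)]: print("lane",Ri@(capat("M",u,v)-LM)*1000)
arm.move_to([.47,-.30,.25],down(0));c,i1=snap("wrist","pics/wN.png")
arm.move_to([.54,.235,.24],down(YAW));c,i2=snap("wrist","pics/wO.png")
cv2.imwrite("pics/NO.png",np.hstack([cv2.resize(i1[0:225,60:460],(400,300)),cv2.resize(i2[0:225,60:460],(400,300))]))
print(arm.current_t())
E
```

```text
lane [ -1.5936 -30.2862]
lane [  -2.9117 -117.9655]
lane [  -1.4345 -164.0788]
100.6417
```

View pics/NO.png

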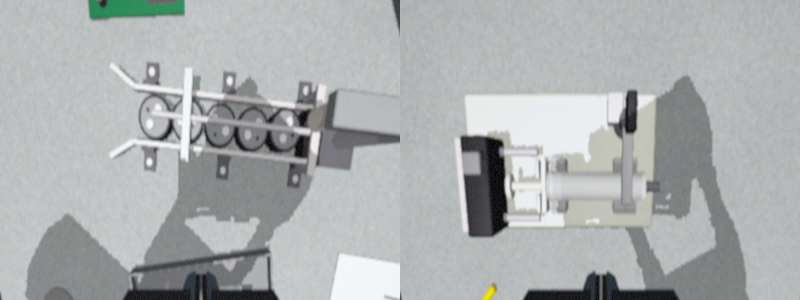

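```bash
python3 - <<'E'
from rig import arm
print(arm.sign_off())
E
```

```text
the job is handed in; nothing more can be done
None
```

The dosing station is ready and I handed the job in at about 101 s of the 205 s allowed. `sign_off()` gives no verdict, so the result below rests on my own camera checks.

- **Clamp bar:** I lifted it and turned it about 80° aside. After the syringe swap I turned it back and let it spring down. In the last wrist view it lies straight across the barrel, looking the same as when found. I did not read the lift value directly.
- **Syringes:** The empty one is in the tray, and the full one is seated in the cradle. Just before lowering, I measured the full one's flange within about 0.1 mm of mid slot. Its barrel front and tip appear at the same pixels as the empty's did.
- **Capacitors:** All five were present and now stand upright in single file between the rails. The one nearest the mouth is centred about 30 mm past it. The three I measured are 1.4 to 2.9 mm off mid lane. The rails allow only 2.5 mm, so the 2.9 mm reading is within camera error.
- **Bystanders:** The flux bottle, solder spool, board and pliers appear unmoved in the last scene picture.

No check failed. The grip never slackened and no capacitor was knocked aside in any picture I took. The tray was only partly in view in the last wrist picture, but earlier top and scene views show the empty inside it.

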